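# Show a trial-fitted door lock to the inspection camera

### The job

Turn the ring light's dimmer knob until its pointer stands at the one long mark on the scale. Then pull the door lock up out of the pocket in the piece of door stile and hold it in the air in the camera's focus, 220 mm straight in front of the lens, with its brass strip up and level and one broad face square to the lens; the camera looks down at a slant, so the lock has to lean back. Finish while still holding it there, quite still, with the dimmer left at its mark and the hammer, jar and folding rule left where they lie.

Things in the scene. Friction and masses are not known exactly. Their poses are not given: they have to be found in the camera images.
- dimmer (a joint): black pointer knob on the small white box. Rad, 0 at the low end stop, growing clockwise seen from above to 4.71 at the high stop. Eleven marks 0.471 rad apart; the seventh is the only long one: the pointer stands at it at 2.827. Starts between 1.4 and 2.1. Turns lightly (0.04 N m of friction) and stays where it is left
- dimmer_grip (a point): point on the knob's axis at the height to grip, 82 mm above the table. The knob is a bar 42 mm long, 14 mm wide, from 25 mm below this point to 7 mm above, on a disc 44 mm across. Axes turn with the knob: x along the bar, z up; the white pointer line is on the -x end
- dimmer_box: white box 110 x 110 x 45 mm, fixed to the table, origin at the centre of its underside, z up; the knob stands on its centre. At knob value v the pointer lies at the angle 2.356 - v from the box's x axis (counter-clockwise positive from above), so the long mark lies at -0.471 rad
- stile: offcut of a wooden door stile, fixed to the table, 46 (x) x 320 (y) x 70 mm high, origin at the centre of its underside; two steel clamp plates, 12 mm high, reach 15 mm out at its ends. A pocket 21 (x) x 93 (y) mm, 25 mm deep, is cut in the middle of its top; the lock stands in it, its upper 39 mm (without the bolt) above the wood
- lock: door lock loose in the pocket, 0.28 to 0.54 kg. Aluminium case 18 (x, thickness) x 90 (y) x 60 mm high; on top a brass strip 18 x 120 x 4 mm and, at y = +14 mm, a latch bolt 11 mm tall. Origin at the centre of its underside, at the start 45 mm above the table. x: normal of the broad faces, which are alike, at first pointing away from the robot; y along the strip; z up. Pinch it across x from above
- lock_centre (a point): middle of the lock: on its own z axis, 32 mm above its underside. This point has to be brought to the focus
- camera_head: black camera with a white ring light 90 mm across, fixed on a stand at the far side. Origin at the centre of the lens's front, 310 mm above the table. It looks along its own -x axis, 30 degrees downwards; y is level; z leans towards the robot. It reaches 100 mm behind the lens. A lock presented well has its x, y and z axes along those of the camera (or x and y both reversed)
- focus (a point): the point of focus, in the empty air 220 mm straight in front of the lens, 200 mm above the table; axes as those of the camera head
- hammer: hammer, 260 mm long, lying; leave alone. Origin under its middle
- filler: closed jar of filler, 70 mm across, 90 mm high; leave alone. Origin at the centre of its underside
- rule: folded wooden rule, 235 x 30 x 15 mm, lying; leave alone. Origin at the centre of its underside
There are look-alikes about, which are no part of the job. What is meant by the lock is not purple, and is the larger of those in its own colour. Of the things like the dimmer_box, leave any that is brown; of the rest the smaller one is meant.

How it is judged:
By the outcome, as a careful person would: the job done as asked, in the order asked, and still so for the second after the job is handed in, while the arm keeps its last pose, push and grip.
It also fails if it takes over 48 s, if anything falls off the work surface, if the arm or the gripper's body presses on something with over 40 N, if the wrist force passes 120 N, or if a joint passes its speed limit or range.

### The arm

A 7-joint arm with a two-finger parallel gripper is mounted at the origin on the work surface. World frame = base frame: x ahead of the robot, y to its left, z up, the work surface at z = 0. Lengths are in m, angles in rad, forces in N, time in s.
With the tool pointing down it reaches from about 0.4 to 0.875 m from the base axis. Payload 19.3 kg.
Tool frame: the origin (TCP) lies at the very end of the fingers, on their centre line; the grasp point (between the pads) lies 19 mm behind it; y points along the fingers, x is the direction in which the jaws open and shut, and the axes are right-handed (so a half turn about y gives the same grasp; the last joint's range is limited). The gripper opens to 85 mm and grips with 20 to 120 N. Pads are 22 mm wide; open, the fingers measure 114 mm over their backs; the gripper's body (76 mm by 85 mm) begins 54 mm behind the grasp point. The pads swing forward as they close: fully open they stand 13 mm farther back than shut.
Start: joints at [1.221, 0.521, -0.036, 1.599, 0.021, 1.021, -0.113], TCP at [0.173, -0.601, 0.231] pointing down, gripper open.
Joint ranges: [-2.91, 2.91], [-0.3, 2.13], [-1.5, 1.42], [0.17, 2.43], [-1.26, 4.41], [0.16, 1.93], [-2.52, 2.52]. Speed limits (rad/s): [1.89, 1.89, 2.39, 2.39, 3.01, 3.01, 3.01].

### API

Orientations are given as [roll, pitch, yaw] about the fixed x, y, z axes, in that order (R = Rz(yaw) Ry(pitch) Rx(roll)).
In Python, from workcell import bot gives the robot as it stands. The module is installed in compiled form; this text tells all that it offers.
- The arm moves only by the shell command python3 -m crank 'ROWS' [FORCE]. ROWS is JSON, a list of rows, each an object of numbers: "hand": the closure, from 0 (fully open) to 1 (shut); "dx", "dy", "dz": the shift along the tool's x, y, z in mm; "yaw": the turn about the tool's y in rad. In form: [{"hand": .., "dx": .., "dy": .., "dz": .., "yaw": ..}, ...]. A call has 1 to 12 rows; each row is the pose to reach, as a shift and turn from the pose commanded when the call began, along the tool's axes at that moment; what a row does not reach only later rows make up. A row lasts 1/12 s, in which the tool goes at most 41.7 mm and 7.16 degrees, less where a joint would pass 70% of its speed; a pose out of reach is approached as far as the arm can. A call with a gripper value outside its range is refused whole. The fingers move at their own pace and stop on an object; FORCE is the grip in N (left out, the last holds). Time passes only in rows, so rows that repeat a pose let the fingers close. It gives the time, the measured TCP pose, the force and the opening at its end, in the units of the state.
- bot.observe(): the state, without advancing time (a new reading comes with each control period).
- bot.grab_frame(name): name is "scene" or "side" or "wrist"; returns the picture (384x512x3 uint8, red, green, blue); there is no depth.
- bot.camera_info(name): a dict with "fx", "fy", "cx", "cy" (pixels), "rvec" (rotation vector, rad) and "tvec" (3), from world to camera coordinates, as OpenCV has them. Camera axes: x right, y down, z forward; pixel columns grow to the right and rows downward; lengths in m; the calibration is good to about 2 mm. A picture is of the moment at which its call begins: read the wrist's pose just before it. camera_info takes no time and is no camera call; for the wrist camera it gives the pose at the moment of the call.
- bot.job_done(): hands the job in, once; it reports no verdict.
The state is a dict: "clock": time; "qpos": joint angles; "qd": joint speeds; "joint_efforts": joint torques, N m; "position": TCP position; "tool_rot": TCP orientation; "force": force on the tool from outside, world axes, zero at the start; "moment": the same for the moment, N m; "grip_width": finger opening in m.
Only numpy, scipy, OpenCV 4.12 (cv2) and the standard library are available. Lean on these libraries where they do the work, as an engineer would, in place of code of your own. Each camera call takes 0.05 s, during which the arm holds its last target.

## Working session

There is one attempt and no reset: what is moved stays moved. The work goes in short steps, Python scripts to look and compute and a shell command to move; the robot and the scene stay as the last step left them, time stands still between calls to the robot, and variables do not carry over. Pictures are saved under pics/ and viewed, and the job is handed in when it is done.

```bash
mkdir -p pics; python3 - <<'E'
from workcell import bot
import cv2
o=bot.observe();print(o)
for n in ("scene","side","wrist"):
    print(n,bot.camera_info(n))
    cv2.imwrite(f"pics/{n}0.png",bot.grab_frame(n)[:,:,::-1])
E
```

```text
{'clock': 0.0, 'qpos': array([ 1.22080626,  0.52201611, -0.03635679,  1.59996349,  0.02123057,
        1.02108618, -0.11280714]), 'qd': array([-0.00010537,  0.00085166,  0.00073325, -0.0003527 ,  0.00052211,
       -0.00015471, -0.00047424]), 'joint_efforts': array([ 1.02640694e-03, -9.27103329e+01,  1.98087864e+00, -3.69942105e+01,
        1.80199445e-02,  7.98843219e-03, -1.12868117e-04]), 'position': array([ 0.17248509, -0.60040337,  0.23074004]), 'tool_rot': array([-1.57088368e+00,  1.08360119e-03, -1.29098277e+00]), 'force': array([0.27505039, 0.96356496, 0.21036702]), 'moment': array([0.00898494, 0.03089249, 0.05680526]), 'grip_width': 0.08559709119223405}
scene {'fx': 403.7373369210552, 'fy': 403.7373369210552, 'cx': 252.3131144218264, 'cy': 188.46139482651154, 'rvec': array([ 2.25799601,  0.18122136, -0.11094677]), 'tvec': array([-0.47566295,  0.04899043,  1.72828116])}
side {'fx': 395.36528096008476, 'fy': 395.36528096008476, 'cx': 248.64347308003065, 'cy': 193.01973590874456, 'rvec': array([ 2.07275542, -0.19848874,  0.10543416]), 'tvec': array([-0.51053676,  0.18674045,  1.55456128])}
wrist {'fx': 291.89012654537396, 'fy': 291.89012654537396, 'cx': 253.97198867771505, 'cy': 189.3223710178353, 'rvec': array([-2.30401329,  1.7360779 ,  0.27001049]), 'tvec': array([-0.62375344, -0.03840933,  0.3806102 ])}
```

View pics/scene0.png

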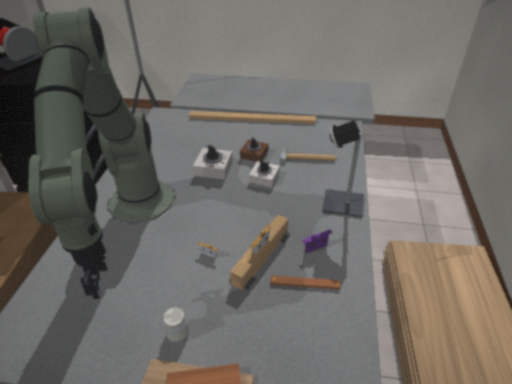

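View pics/side0.png

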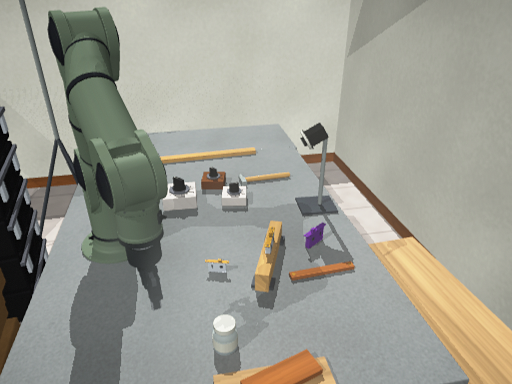

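View pics/wrist0.png

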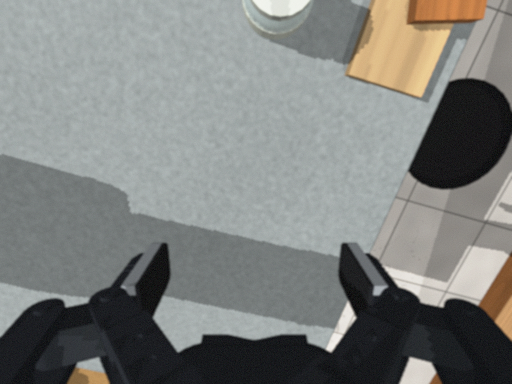

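The scene view shows two white boxes, at (212,163) and (264,174), and a brown one at (254,150). The stile with the lock is at (262,250), a small look-alike lock at (208,250) and the purple one at (317,240). The camera head is at (345,133). I'll enlarge these.

```bash
cat > h.py <<'E'
import numpy as np,cv2
from workcell import bot
class Cam:
    def __init__(s,n,info=None):
        i=info or bot.camera_info(n)
        s.K=np.array([[i['fx'],0,i['cx']],[0,i['fy'],i['cy']],[0,0,1]])
        s.R=cv2.Rodrigues(np.array(i['rvec']))[0]; s.t=np.array(i['tvec']); s.c=-s.R.T@s.t; s.P=s.K@np.c_[s.R,s.t]
    def ray(s,u,v):
        d=s.R.T@np.linalg.inv(s.K)@np.array([u,v,1.]); return d/np.linalg.norm(d)
    def plane(s,u,v,z):
        d=s.ray(u,v); return s.c+d*(z-s.c[2])/d[2]
    def proj(s,p):
        q=s.P@np.r_[p,1]; return q[:2]/q[2]
def tri(c1,p1,c2,p2):
    X=cv2.triangulatePoints(c1.P,c2.P,np.array(p1,float).reshape(2,1),np.array(p2,float).reshape(2,1)); return (X[:3]/X[3]).ravel()
E
python3 - <<'E'
import cv2
a=cv2.imread('pics/scene0.png');b=cv2.imread('pics/side0.png')
cv2.imwrite('pics/c1.png',cv2.resize(a[110:300,180:380],None,fx=4,fy=3.1 if 0 else 3,interpolation=cv2.INTER_CUBIC)[:600])
cv2.imwrite('pics/c2.png',cv2.resize(b[110:300,155:355],None,fx=4,fy=3,interpolation=cv2.INTER_CUBIC)[:600])
E
```

```text
(no output)
```

View pics/c1.png

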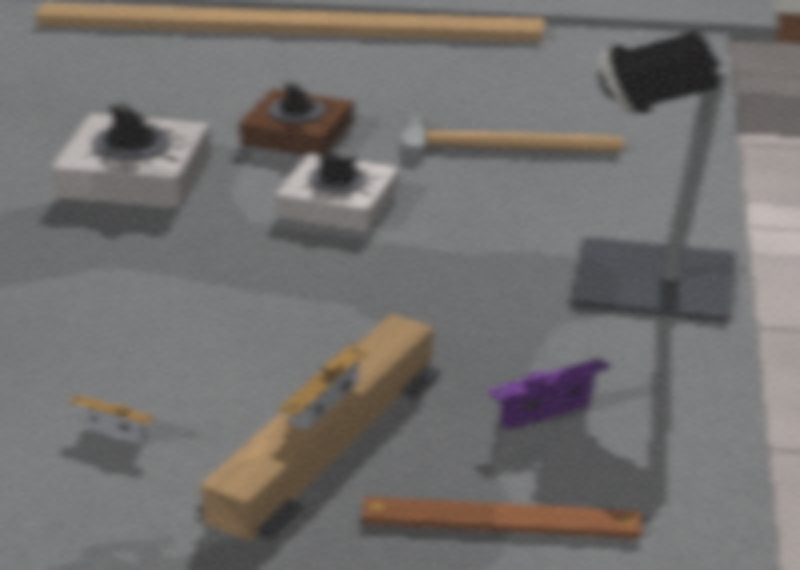

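View pics/c2.png

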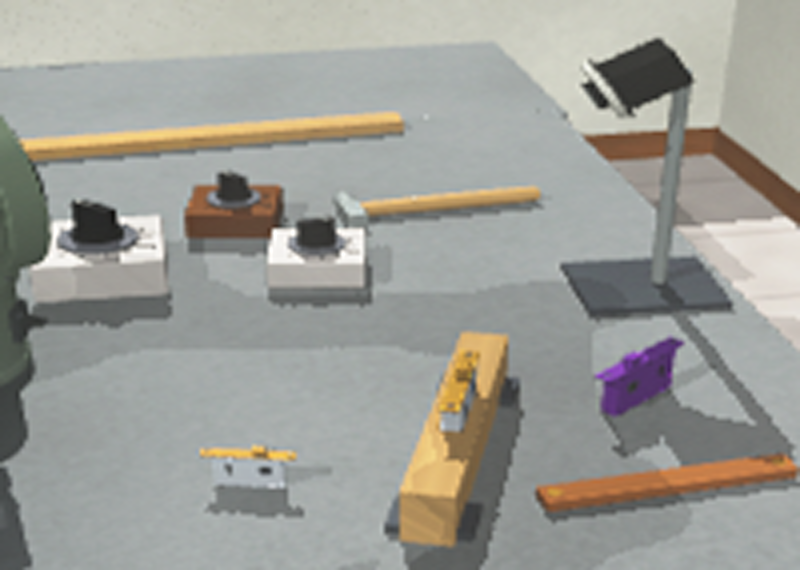

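```bash
python3 - <<'E'
from h import *
S=Cam('scene');D=Cam('side')
s=lambda x,y:(x/4+180-.4,y/3+110-.4)
d=lambda x,y:(x/4+155-.4,y/3+110-.4)
print('knob',tri(S,s(340,165),D,d(318,232)))
print('boxtop corners', [S.plane(*s(*p),.045).round(3) for p in ((313,158),(398,163),(362,213),(280,197))])
print('boxtop D', [D.plane(*d(*p),.045).round(3) for p in ((272,228),(364,229),(366,264),(268,263))])
print('stile top S',[S.plane(*s(*p),.07).round(3) for p in ((390,315),(433,333),(245,500),(206,483))])
print('stile top D',[D.plane(*d(*p),.07).round(3) for p in ((462,333),(508,338),(455,497),(401,490))])
print('strip S',[S.plane(*s(*p),.109).round(3) for p in ((285,405),(362,350))])
print('strip D',[D.plane(*d(*p),.109).round(3) for p in ((452,405),(468,352))])
print('ring', tri(S,s(615,78),D,d(606,88)))
print('camback', tri(S,s(705,60),D,d(675,65)))
print('base D',[D.plane(*d(*p),.0).round(3) for p in ((562,265),(695,258),(733,308),(594,315))])
print('base S',[S.plane(*s(*p),.0).round(3) for p in ((583,240),(735,250),(728,318),(570,305))])
E
```

```text
knob [0.49778517 0.2502431  0.05541123]
boxtop corners [array([0.461, 0.28 , 0.045]), array([0.559, 0.282, 0.045]), array([0.535, 0.155, 0.045]), array([0.441, 0.179, 0.045])]
boxtop D [array([0.45 , 0.29 , 0.045]), array([0.555, 0.265, 0.045]), array([0.538, 0.157, 0.045]), array([0.432, 0.181, 0.045])]
stile top S [array([ 0.593, -0.078,  0.07 ]), array([ 0.637, -0.105,  0.07 ]), array([ 0.512, -0.386,  0.07 ]), array([ 0.476, -0.368,  0.07 ])]
stile top D [array([ 0.59 , -0.082,  0.07 ]), array([ 0.631, -0.102,  0.07 ]), array([ 0.511, -0.391,  0.07 ]), array([ 0.47 , -0.372,  0.07 ])]
strip S [array([ 0.527, -0.28 ,  0.109]), array([ 0.58 , -0.183,  0.109])]
strip D [array([ 0.533, -0.283,  0.109]), array([ 0.571, -0.182,  0.109])]
ring [0.77534632 0.09606229 0.32797967]
camback [0.85404373 0.11632484 0.34756703]
base D [array([0.774, 0.186, 0.   ]), array([0.933, 0.176, 0.   ]), array([0.921, 0.028, 0.   ]), array([0.767, 0.04 , 0.   ])]
base S [array([0.774, 0.184, 0.   ]), array([0.936, 0.185, 0.   ]), array([0.923, 0.04 , 0.   ]), array([0.765, 0.043, 0.   ])]
```

```bash
cat >> h.py <<'E'
from scipy.spatial.transform import Rotation as Ro
def tool():
    o=bot.observe(); return np.array(o['position']),Ro.from_euler('xyz',o['tool_rot']).as_matrix(),o
def delta(target,yawx=None):
    """shift in tool mm to target; yawx: desired world heading of tool x (tool down)"""
    p,R,o=tool(); d=R.T@(np.array(target)-p)*1000
    y=None
    if yawx is not None:
        h=np.arctan2(R[1,0],R[0,0]); y=-(yawx-h); y=(y+np.pi/2)%np.pi-np.pi/2
    return d.round(1),y
E
python3 - <<'E'
from h import *
W=Cam('wrist');p,R,o=tool()
print('cam in tool',R.T@(W.c-p)); print('axes in tool',(W.R@R).round(3))
print(delta([.45,-.25,.35]),delta([.48,.2,.3]))
E
```

```text
cam in tool [-0.00059106 -0.14291535  0.0780209 ]
axes in tool [[ 1.     0.    -0.001]
 [-0.001 -0.302 -0.953]
 [-0.     0.953 -0.302]]
(array([-260.3, -118.9,  363.5]), None) (array([-684.5,  -68.6,  516.6]), None)
```

```bash
python3 -m crank '[{"hand":0,"dx":-26,"dy":-12,"dz":36,"yaw":-0.1},{"hand":0,"dx":-52,"dy":-24,"dz":72,"yaw":-0.2},{"hand":0,"dx":-78,"dy":-36,"dz":108,"yaw":-0.3},{"hand":0,"dx":-104,"dy":-48,"dz":144,"yaw":-0.4},{"hand":0,"dx":-130,"dy":-60,"dz":180,"yaw":-0.5},{"hand":0,"dx":-156,"dy":-72,"dz":216,"yaw":-0.6},{"hand":0,"dx":-182,"dy":-84,"dz":252,"yaw":-0.7},{"hand":0,"dx":-208,"dy":-96,"dz":288,"yaw":-0.8},{"hand":0,"dx":-234,"dy":-100,"dz":324,"yaw":-0.9},{"hand":0,"dx":-250,"dy":-80,"dz":355,"yaw":-0.91},{"hand":0,"dx":-270,"dy":-70,"dz":385,"yaw":-0.91},{"hand":0,"dx":-280,"dy":-60,"dz":410,"yaw":-0.91}]'
python3 - <<'E'
from h import *
W=Cam('wrist');f=bot.grab_frame('wrist');cv2.imwrite('pics/w1.png',f[:,:,::-1])
np.save('w1.npy',W.P)
p,R,o=tool();print(o['clock'],p,o['tool_rot'],o['qpos'].round(3))
import json;i=bot.camera_info('wrist');json.dump({k:np.array(v).tolist() for k,v in i.items()},open('w1.json','w'))
E
```

```text
clock: 1.15
position: [0.4809, -0.2254, 0.2957]
tool_rot: [-1.571, -0.001, -0.381]
force: [1.0, -1.4, 0.5]
grip_width: 0.0852
1.2 [ 0.48525572 -0.21879648  0.29305878] [-1.56710390e+00  4.29499031e-04 -3.73766021e-01] [ 0.644  0.334 -0.426  1.751  0.149  1.089 -0.204]
```

View pics/w1.png

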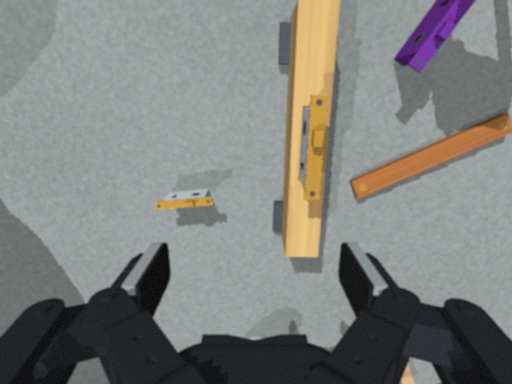

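The lock's strip runs from (320,97) to (313,198), with the bolt at (319,138) towards the far end. Next is the dimmer.

```bash
python3 - <<'E'
from h import *
i=__import__('json').load(open('w1.json'));W=Cam('w',i)
a=W.plane(320,97,.109);b=W.plane(313,198,.109);c=(a+b)/2;print(a,b,c,np.degrees(np.arctan2(*(a-b)[[1,0]])),np.linalg.norm(a-b))
print(delta([.497,.215,.27],-.25))
E
```

```text
[ 0.57981841 -0.17135316  0.109     ] [ 0.53751175 -0.27743108  0.109     ] [ 0.55866508 -0.22439212  0.109     ] 68.25658959861646 0.11420323385733396
(array([-147.4,   24.6,  408. ]), np.float64(-0.12376602131173176))
```

```bash
python3 -m crank '[{"hand":0,"dx":-14,"dy":2,"dz":38,"yaw":0},{"hand":0,"dx":-28,"dy":4,"dz":76,"yaw":0},{"hand":0,"dx":-42,"dy":6,"dz":114,"yaw":0},{"hand":0,"dx":-56,"dy":8,"dz":152,"yaw":0},{"hand":0,"dx":-70,"dy":10,"dz":190,"yaw":0},{"hand":0,"dx":-84,"dy":12,"dz":228,"yaw":0},{"hand":0,"dx":-98,"dy":14,"dz":266,"yaw":0},{"hand":0,"dx":-112,"dy":18,"dz":304,"yaw":0},{"hand":0,"dx":-126,"dy":20,"dz":342,"yaw":0},{"hand":0,"dx":-140,"dy":22,"dz":380,"yaw":0},{"hand":0,"dx":-147,"dy":24,"dz":408,"yaw":0},{"hand":0,"dx":-147,"dy":24,"dz":408,"yaw":0}]'
cat >> h.py <<'E'
import json
def shot(n,name):
    i=bot.camera_info(n); f=bot.grab_frame(n)
    json.dump({k:np.array(v).tolist() for k,v in i.items()},open(name+'.json','w'))
    cv2.imwrite(f'pics/{name}.png',f[:,:,::-1]); return f
def cam(name): return Cam('',json.load(open(name+'.json')))
E
python3 - <<'E'
from h import *
p,R,o=tool();print(o['clock'],p,o['tool_rot'],o['qpos'].round(3))
shot('wrist','w2')
f=cv2.imread('pics/w2.png');cv2.imwrite('pics/w2c.png',cv2.resize(f[60:260,130:390],None,fx=3,fy=3,interpolation=cv2.INTER_CUBIC))
E
```

```text
clock: 2.2
position: [0.4942, 0.2122, 0.2709]
tool_rot: [-1.569, 0.002, -0.375]
force: [-0.6, 0.6, -0.2]
grip_width: 0.0855
2.2 [0.4942451  0.21222662 0.27087256] [-1.5685947   0.00177358 -0.37467379] [-0.059  0.391 -0.602  1.761  0.246  1.065 -1.121]
```

View pics/w2.png

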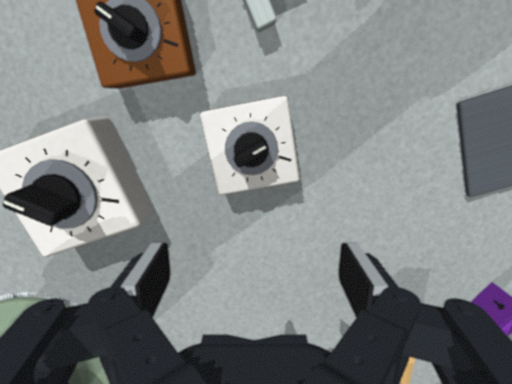

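View pics/w2c.png

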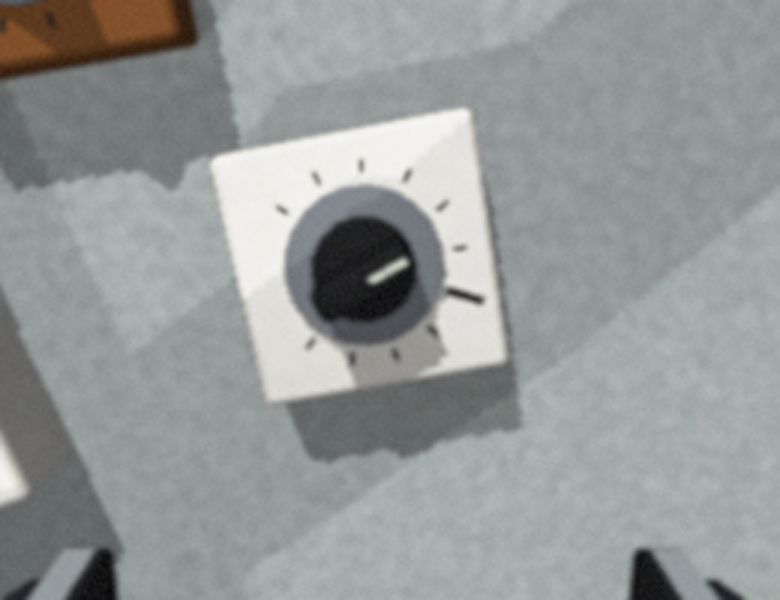

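The target box has top corners at about (201,112), (286,97), (299,179) and (219,194). The pointer line runs from (253,153) to (266,147), and the long mark is at (285,158).

```bash
python3 - <<'E'
from h import *
W=cam('w2')
g=lambda x,y:((x+.5)/3-.5+130,(y+.5)/3-.5+60)
C=np.array([W.plane(*g(*p),.045) for p in ((214,157),(468,110),(507,358),(268,402))]);print(C.round(4),C.mean(0).round(4))
c=C.mean(0)
for a,b in ((0,1),(1,2),(3,2),(0,3)):
    d=C[b]-C[a];print(np.linalg.norm(d).round(4),np.arctan2(d[1],d[0]).round(3))
m=[W.plane(*g(*p),.045) for p in ((447,290),(483,300))]
d=m[1]-m[0];print('mark dir',np.arctan2(d[1],d[0]),np.arctan2(*(m[1]-c)[[1,0]]))
q=[W.plane(*g(*p),.089) for p in ((370,280),(408,262))]
d=q[1]-q[0];print('ptr',q,np.arctan2(d[1],d[0]),np.arctan2(*(q[1]-c)[[1,0]]))
mk=[W.plane(*g(*p),.045) for p in ((282,211),(317,178),(361,166),(407,175),(442,206),(460,248),(464,295),(433,331),(396,354),(352,359),(310,344))]
mm=np.array(mk);A=np.c_[2*mm[:,:2],np.ones(11)];s=np.linalg.lstsq(A,(mm[:,:2]**2).sum(1),rcond=None)[0];print('circle',s)
print([np.arctan2(*(k-np.r_[s[:2],0])[[1,0]]).round(3) for k in mk])
E
```

```text
[[0.4561 0.2929 0.045 ]
 [0.5586 0.2721 0.045 ]
 [0.5397 0.1686 0.045 ]
 [0.4345 0.1883 0.045 ]] [0.4972 0.2305 0.045 ]
0.1046 -0.2
0.1052 -1.751
0.1071 -0.185
0.1068 -1.774
mark dir -0.6473242511887445 -0.6847341920110132
ptr [array([0.49983566, 0.2299293 , 0.089     ]), array([0.51547192, 0.23103428, 0.089     ])] 0.07055080964157195 0.0307762572243201
circle [ 0.49705297  0.2286236  -0.29762415]
[np.float64(2.178), np.float64(1.694), np.float64(1.237), np.float64(0.768), np.float64(0.294), np.float64(-0.183), np.float64(-0.659), np.float64(-1.142), np.float64(-1.614), np.float64(-2.092), np.float64(-2.566)]
```

```bash
python3 - <<'E'
from h import *
p,R,o=tool();print(o['clock'],p)
print(delta([.497,.2293,.17],1.62-np.pi))
E
python3 -m crank '[{"hand":0.2,"dx":0,"dy":0,"dz":0,"yaw":-0.12},{"hand":0.2,"dx":0,"dy":10,"dz":4,"yaw":-0.24},{"hand":0.2,"dx":-1,"dy":20,"dz":8,"yaw":-0.36},{"hand":0.2,"dx":-2,"dy":30,"dz":12,"yaw":-0.48},{"hand":0.2,"dx":-3,"dy":40,"dz":16,"yaw":-0.6},{"hand":0.2,"dx":-4,"dy":50,"dz":16,"yaw":-0.72},{"hand":0.2,"dx":-4,"dy":60,"dz":16,"yaw":-0.84},{"hand":0.2,"dx":-4,"dy":70,"dz":16,"yaw":-0.96},{"hand":0.2,"dx":-4,"dy":80,"dz":16,"yaw":-1.08},{"hand":0.2,"dx":-4,"dy":90,"dz":16,"yaw":-1.2},{"hand":0.2,"dx":-4,"dy":95,"dz":16,"yaw":-1.32},{"hand":0.2,"dx":-4,"dy":100,"dz":16,"yaw":-1.44}]'
python3 - <<'E'
from h import *
p,R,o=tool();print(o['clock'],p,o['tool_rot'],o['qpos'].round(3))
print(delta([.497,.2293,.17],1.62-np.pi),delta([.497,.2293,.17],1.62))
E
```

```text
2.25 [0.49449648 0.20915349 0.27076528]
(array([ -4.9, 100.8,  19.6]), np.float64(1.1450246380383406))
clock: 3.25
position: [0.4975, 0.2211, 0.1706]
tool_rot: [-1.571, 0.001, 1.064]
force: [0.3, -0.5, 0.0]
grip_width: 0.0679
3.25 [0.49746765 0.22113383 0.17064821] [-1.57072793e+00  1.08887253e-03  1.06374635e+00] [ 0.089  0.606 -0.871  1.841  0.56   0.962  0.034]
(array([6.9, 0.6, 4.4]), np.float64(-0.5562536513610059)) (array([6.9, 0.6, 4.4]), np.float64(-0.5562536513610057))
```

```bash
python3 -m crank '[{"hand":0.4,"dx":3,"dy":0,"dz":2,"yaw":-0.12},{"hand":0.4,"dx":7,"dy":10,"dz":4.4,"yaw":-0.24},{"hand":0.4,"dx":7,"dy":20,"dz":4.4,"yaw":-0.36},{"hand":0.4,"dx":7,"dy":30,"dz":4.4,"yaw":-0.48},{"hand":0.4,"dx":7,"dy":40,"dz":4.4,"yaw":-0.556},{"hand":0.4,"dx":7,"dy":45,"dz":4.4,"yaw":-0.556},{"hand":0.4,"dx":7,"dy":45,"dz":4.4,"yaw":-0.556},{"hand":0.4,"dx":7,"dy":45,"dz":4.4,"yaw":-0.556}]'
python3 - <<'E'
from h import *
p,R,o=tool();print(o['clock'],p,o['tool_rot'],o['qpos'].round(3))
shot('wrist','w3')
print(delta([.497,.2293,.063],1.62))
E
```

```text
clock: 3.92
position: [0.4971, 0.2303, 0.1264]
tool_rot: [-1.571, 0.0, 1.611]
force: [0.1, 0.1, 0.8]
grip_width: 0.051
3.9167 [0.49710863 0.23028777 0.12642083] [-1.57059707e+00  2.60521642e-04  1.61146256e+00] [ 0.112  0.717 -0.95   1.863  0.718  0.949  0.44 ]
(array([-1.2, 63.7,  0.3]), np.float64(-0.007789904236319423))
```

View pics/w3.png

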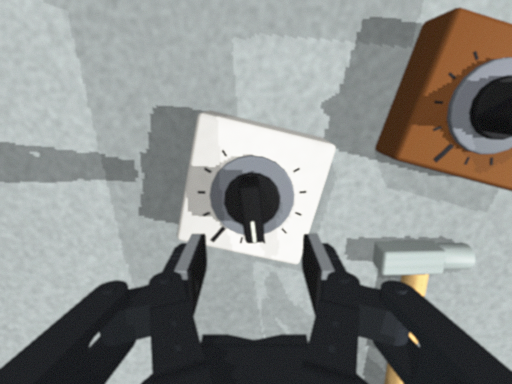

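```bash
python3 - <<'E'
from h import *
f=cv2.imread('pics/w3.png');cv2.imwrite('pics/w3c.png',cv2.resize(f[100:270,170:345],None,fx=4,fy=3.5,interpolation=cv2.INTER_CUBIC))
E
```

```text
(no output)
```

View pics/w3c.png

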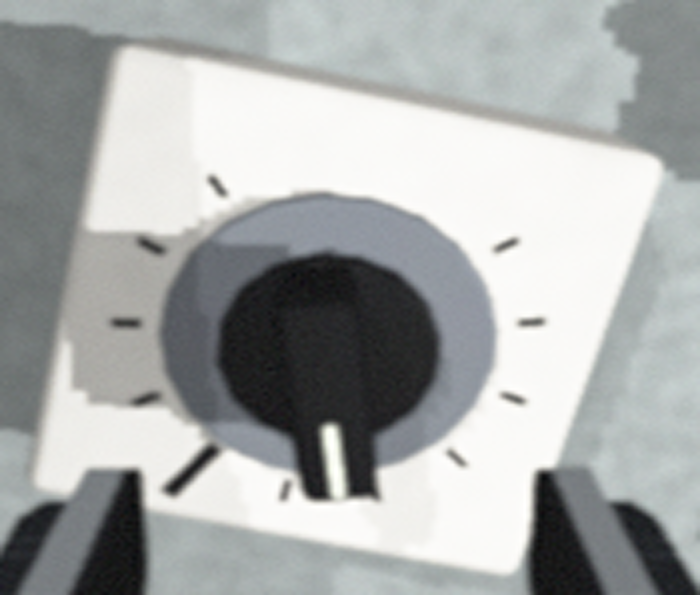

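```bash
python3 - <<'E'
from h import *
W=cam('w3')
g=lambda x,y:((x+.5)/4-.5+170,(y+.5)/3.5-.5+100)
h=lambda d:np.arctan2(d[1],d[0])
q=[W.plane(*g(*p),.089) for p in ((327,425),(337,497))];print('ptr',q,h(q[1]-q[0]))
q=[W.plane(*g(*p),.089) for p in ((318,304),(342,498))];print('bar',q,(q[0]+q[1])/2,h(q[1]-q[0]),np.linalg.norm(q[1]-q[0]))
m=[W.plane(*g(*p),.045) for p in ((213,450),(170,492))];print('mark',m,h(m[1]-m[0]))
mk=[W.plane(*g(*p),.045) for p in ((218,186),(151,244),(125,323),(145,399),(286,491),(457,459),(513,399),(532,322),(507,243))]
mm=np.array(mk);A=np.c_[2*mm[:,:2],np.ones(len(mm))];s=np.linalg.lstsq(A,(mm[:,:2]**2).sum(1),rcond=None)[0];print('circle',s)
print([h(k-np.r_[s[:2],0]).round(3) for k in mk])
print('markmid',h((m[0]+m[1])/2-np.r_[s[:2],0]))
E
```

```text
ptr [array([0.49978257, 0.22934506, 0.089     ]), array([0.51508503, 0.23163683, 0.089     ])] 0.14865945598444477
bar [array([0.47555945, 0.22698527, 0.089     ]), array([0.51526931, 0.23250479, 0.089     ])] [0.49541438 0.22974503 0.089     ] 0.1381115357656778 0.04009161972792531
mark [array([0.52676777, 0.20595934, 0.045     ]), array([0.53837435, 0.19687167, 0.045     ])] -0.6642736363904228
circle [ 0.4967061   0.22930057 -0.29759083]
[np.float64(-2.551), np.float64(-2.087), np.float64(-1.605), np.float64(-1.137), np.float64(-0.188), np.float64(0.748), np.float64(1.216), np.float64(1.691), np.float64(2.171)]
markmid -0.6608711254752969
```

Pointer heading is +0.14 and the long mark is at −0.66. I'll grip the knob now.

```bash
python3 -m crank '[{"hand":0.4,"dx":-0.6,"dy":25,"dz":0.5,"yaw":-0.1},{"hand":0.4,"dx":-0.6,"dy":50,"dz":0.5,"yaw":-0.1},{"hand":0.4,"dx":-0.6,"dy":63,"dz":0.5,"yaw":-0.1},{"hand":0.4,"dx":-0.6,"dy":63,"dz":0.5,"yaw":-0.1},{"hand":0.9,"dx":-0.6,"dy":63,"dz":0.5,"yaw":-0.1},{"hand":0.9,"dx":-0.6,"dy":63,"dz":0.5,"yaw":-0.1},{"hand":0.9,"dx":-0.6,"dy":63,"dz":0.5,"yaw":-0.1},{"hand":0.9,"dx":-0.6,"dy":63,"dz":0.5,"yaw":-0.1},{"hand":0.9,"dx":-0.6,"dy":63,"dz":0.5,"yaw":-0.1}]' 25
python3 - <<'E'
from h import *
p,R,o=tool();print(o['clock'],p,o['tool_rot'],o['qpos'].round(3),o['moment'],o['grip_width'])
print(delta([.4967,.2297,.063],.912))
E
```

```text
clock: 4.72
position: [0.4974, 0.2289, 0.0647]
tool_rot: [-1.572, 0.002, 1.713]
force: [-1.5, -10.0, 13.7]
grip_width: 0.0133
4.7167 [0.49739463 0.22889396 0.06467324] [-1.57233748  0.00249921  1.71336573] [ 0.075  0.807 -0.896  1.897  0.838  0.866  0.452] [-2.11778021  0.26356852 -0.00714771] 0.013334240796186786
(array([0.9, 1.7, 0.6]), np.float64(0.8013657263518605))
```

```bash
python3 -m crank '[{"hand":0.9,"dx":-0.5,"dy":-2,"dz":0,"yaw":0.05},{"hand":0.9,"dx":-0.7,"dy":-2,"dz":0,"yaw":0.15},{"hand":0.9,"dx":-0.7,"dy":-2,"dz":0,"yaw":0.25},{"hand":0.9,"dx":-0.7,"dy":-2,"dz":0,"yaw":0.35},{"hand":0.9,"dx":-0.7,"dy":-2,"dz":0,"yaw":0.45},{"hand":0.9,"dx":-0.7,"dy":-2,"dz":0,"yaw":0.55},{"hand":0.9,"dx":-0.7,"dy":-2,"dz":0,"yaw":0.65},{"hand":0.9,"dx":-0.7,"dy":-2,"dz":0,"yaw":0.75},{"hand":0.9,"dx":-0.7,"dy":-2,"dz":0,"yaw":0.8},{"hand":0.9,"dx":-0.7,"dy":-2,"dz":0,"yaw":0.8},{"hand":0.9,"dx":-0.7,"dy":-2,"dz":0,"yaw":0.8}]' 25
python3 - <<'E'
from h import *
p,R,o=tool();print(o['clock'],p,o['tool_rot'],o['qpos'].round(3),o['moment'],o['grip_width'])
print(delta([.4967,.2297,.063],.912))
shot('wrist','w4')
f=cv2.imread('pics/w4.png');cv2.imwrite('pics/w4c.png',cv2.resize(f[100:290,160:350],None,fx=3,fy=3,interpolation=cv2.INTER_CUBIC))
E
```

```text
clock: 5.63
position: [0.4968, 0.228, 0.0655]
tool_rot: [-1.572, 0.002, 0.913]
force: [1.7, -5.4, -10.7]
grip_width: 0.0137
5.6333 [0.49680629 0.22797332 0.06545541] [-1.57218718  0.00173306  0.91322981] [-0.03   0.738 -0.724  1.903  0.696  0.772 -0.236] [-1.22007085 -0.48858885 -0.05713727] 0.013714602214850302
(array([1.3, 2.5, 1.1]), np.float64(0.0012298084291970657))
```

View pics/w4c.png

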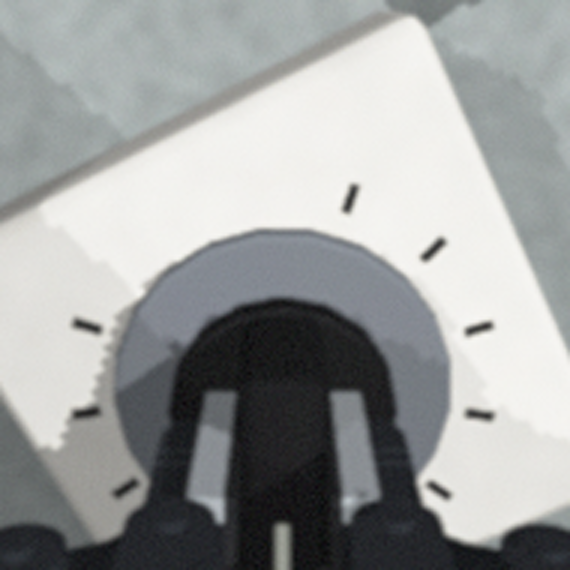

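```bash
python3 -m crank '[{"hand":0.4,"dx":0,"dy":0,"dz":0,"yaw":0},{"hand":0.4,"dx":0,"dy":0,"dz":0,"yaw":0},{"hand":0.4,"dx":0,"dy":0,"dz":0,"yaw":0},{"hand":0.4,"dx":0,"dy":-35,"dz":0,"yaw":0},{"hand":0.3,"dx":0,"dy":-70,"dz":0,"yaw":0},{"hand":0.3,"dx":0,"dy":-70,"dz":0,"yaw":0},{"hand":0.3,"dx":0,"dy":-70,"dz":0,"yaw":0}]'
python3 - <<'E'
from h import *
p,R,o=tool();print(o['clock'],p,o['tool_rot'],o['qpos'].round(3),o['moment'],o['grip_width'])
shot('wrist','w5')
f=cv2.imread('pics/w5.png');cv2.imwrite('pics/w5c.png',cv2.resize(f[100:270,170:345],None,fx=4,fy=3.5,interpolation=cv2.INTER_CUBIC))
E
```

```text
clock: 6.27
position: [0.4976, 0.2301, 0.1373]
tool_rot: [-1.573, -0.003, 0.915]
force: [0.0, 0.2, 0.0]
grip_width: 0.0596
6.2667 [0.49755724 0.23005455 0.13729108] [-1.57260649 -0.00315884  0.91466517] [ 0.028  0.64  -0.806  1.863  0.589  0.89  -0.15 ] [ 0.02460091  0.00652698 -0.00092621] 0.05964618026027831
```

View pics/w5c.png

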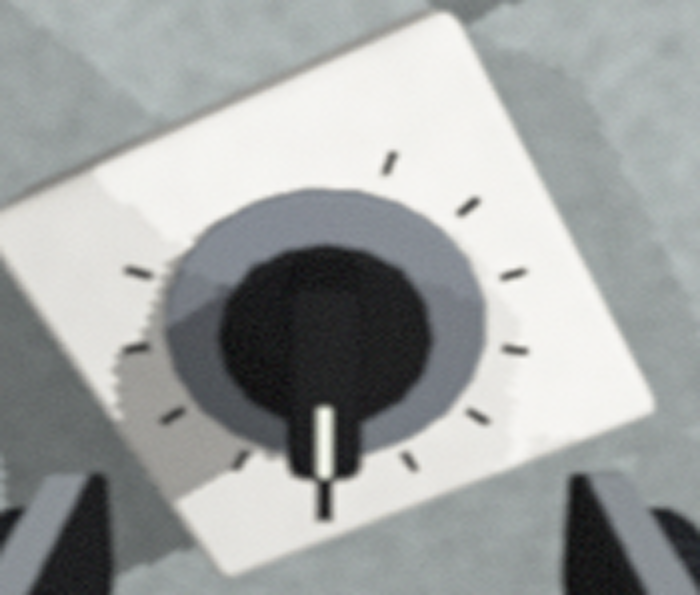

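The pointer lines up exactly with the long mark, at (324,410–520) in the crop. Next I'll look at the camera head from above, on the way to the lock.

```bash
python3 - <<'E'
from h import *
print(delta([.69,.04,.45],0.0))
E
```

```text
(array([ -32.1, -313.8, -268.9]), np.float64(0.9147418751472114))
```

```bash
python3 -m crank '[{"hand":0.2,"dx":0,"dy":-40,"dz":0,"yaw":0.0},{"hand":0.2,"dx":0,"dy":-78,"dz":-10,"yaw":0.1},{"hand":0.2,"dx":0,"dy":-110,"dz":-35,"yaw":0.2},{"hand":0.2,"dx":-4,"dy":-140,"dz":-65,"yaw":0.3},{"hand":0.2,"dx":-8,"dy":-168,"dz":-95,"yaw":0.4},{"hand":0.2,"dx":-12,"dy":-196,"dz":-125,"yaw":0.5},{"hand":0.2,"dx":-16,"dy":-224,"dz":-155,"yaw":0.6},{"hand":0.2,"dx":-20,"dy":-252,"dz":-185,"yaw":0.7},{"hand":0.2,"dx":-24,"dy":-280,"dz":-215,"yaw":0.8},{"hand":0.2,"dx":-28,"dy":-305,"dz":-245,"yaw":0.9},{"hand":0.2,"dx":-32,"dy":-314,"dz":-269,"yaw":0.915},{"hand":0.2,"dx":-32,"dy":-314,"dz":-269,"yaw":0.915}]'
python3 -m crank '[{"hand":0.2,"dx":0,"dy":0,"dz":0,"yaw":0.0},{"hand":0.2,"dx":0,"dy":0,"dz":0,"yaw":0}]'
python3 - <<'E'
from h import *
p,R,o=tool();print(o['clock'],p,o['tool_rot'],o['qpos'].round(3),o['moment'],o['grip_width'])
shot('wrist','w6')
E
```

```text
clock: 7.32
position: [0.6931, 0.0359, 0.4493]
tool_rot: [-1.572, -0.001, -0.007]
force: [-0.4, 0.8, -1.1]
grip_width: 0.0683
clock: 7.48
position: [0.6901, 0.0406, 0.4479]
tool_rot: [-1.571, 0.002, 0.001]
force: [0.2, 0.6, -0.8]
grip_width: 0.0682
7.4833 [0.69006775 0.04063886 0.44785822] [-1.57074548e+00  1.96228594e-03  9.71842224e-04] [ 0.171  0.582 -0.626  1.018  0.328  1.632 -0.351] [ 0.04391893  0.08481832 -0.03910342] 0.06817614926127709
```

View pics/w6.png

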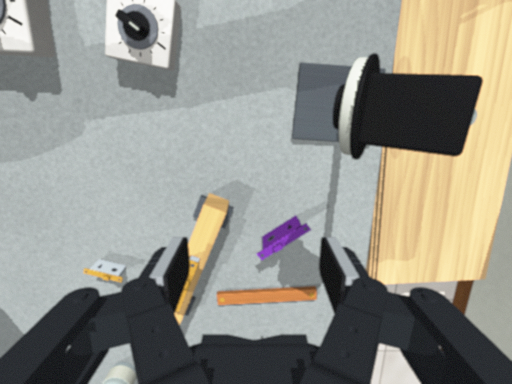

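The head, seen from above, has its ring edge from about (369,56) to (351,158) and its body's rear edge from (480,77) to (462,155). I'll enlarge it, along with the head in the other two views.

```bash
python3 - <<'E'
import cv2
f=cv2.imread('pics/w6.png');cv2.imwrite('pics/w6c.png',cv2.resize(f[45:170,325:490],None,fx=4.5,fy=4.5,interpolation=cv2.INTER_CUBIC))
f=cv2.imread('pics/scene0.png')[112:156,322:370]
g=cv2.imread('pics/side0.png')[115:159,292:340]
import numpy as np
cv2.imwrite('pics/hd.png',np.hstack([cv2.resize(x,None,fx=8,fy=8,interpolation=cv2.INTER_CUBIC) for x in (f,g)]))
E
```

```text
(no output)
```

View pics/w6c.png

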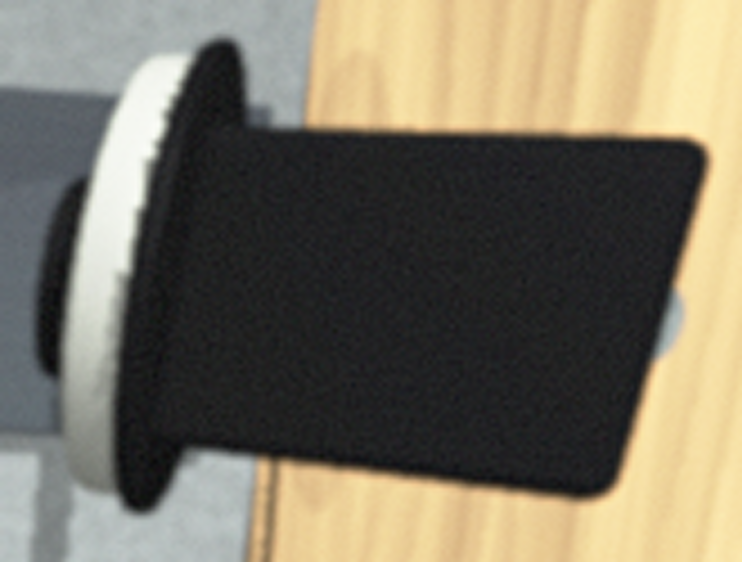

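View pics/hd.png

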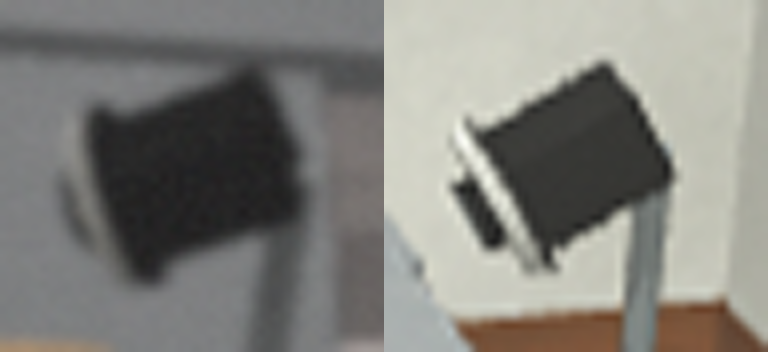

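```bash
python3 - <<'E'
from h import *
W=cam('w6');S=Cam('scene');D=Cam('side')
g=lambda x,y:((x+.5)/4.5-.5+325,(y+.5)/4.5-.5+45)
s=lambda x,y:((x+.5)/8-.5+322,(y+.5)/8-.5+112)
d=lambda x,y:((x-384+.5)/8-.5+292,(y+.5)/8-.5+115)
print('cams',W.c,S.c,D.c)
def hd(a,b,z):
    A=W.plane(*g(*a),z);B=W.plane(*g(*b),z);v=A-B;return A.round(4),B.round(4),np.linalg.norm(v).round(4),np.degrees(np.arctan2(v[1],v[0]))-90
print('rear',hd((707,150),(612,495),.38))
print('flange',hd((222,38),(140,513),.32))
print('white',hd((165,55),(85,490),.313))
print('lens',hd((70,180),(48,372),.315))
# rear top corners: triangulate: wrist & scene/side
# scene: box silhouette corners (250,65) (305,178?), side: (605,60),(673,175)
A=tri(W,g(705,143),D,d(605,60));print('rear+y top WD',A, S.proj(A))
A2=tri(W,g(705,143),S,s(250,65));print('rear+y top WS',A2)
B=tri(W,g(608,495),D,d(605,60));print('rear-y WD',B)
L=tri(S,s(70,195),D,d(470,219));print('lens SD',L,W.proj(L),((W.proj(L)-[325,45])*4.5))
E
```

```text
cams [0.69053651 0.11893133 0.59078298] [ 0.70833632 -1.19716425  1.13166624] [ 0.27437227 -1.33981015  0.91750159]
rear (array([0.8441, 0.131 , 0.38  ]), array([0.8411, 0.0787, 0.38  ]), np.float64(0.0524), np.float64(-3.3042432643349144))
flange (array([0.7919, 0.1542, 0.32  ]), array([0.7861, 0.0634, 0.32  ]), np.float64(0.091), np.float64(-3.6710393048248307))
white (array([0.7838, 0.1521, 0.313 ]), array([0.7763, 0.0669, 0.313 ]), np.float64(0.0855), np.float64(-5.080459101383724))
lens (array([0.7669, 0.1292, 0.315 ]), array([0.7657, 0.0919, 0.315 ]), np.float64(0.0373), np.float64(-1.8280849827962413))
rear+y top WD [0.84169328 0.13243096 0.38046771] [353.88911728 119.895355  ]
rear+y top WS [0.83896941 0.13163679 0.3826747 ]
rear-y WD [0.82367816 0.08333947 0.39896778]
lens SD [0.76677915 0.12018497 0.30829231] [337.08995588  95.25922869] [ 54.40480146 226.1665291 ]
```

The head's yaw is about −3.6° and the lens is at about (0.767, 0.110, 0.31), so the focus is at about (0.577, 0.122, 0.200). Now to a hover over the lock.

```bash
python3 - <<'E'
from h import *
print(delta([.5587,-.2244,.22],-.379))
E
```

```text
(array([-131.2,  228.4, -265.1]), np.float64(0.38044268715256124))
```

```bash
python3 -m crank '[{"hand":0.2,"dx":-14,"dy":20,"dz":-28,"yaw":0.04},{"hand":0.2,"dx":-28,"dy":45,"dz":-56,"yaw":0.08},{"hand":0.2,"dx":-42,"dy":70,"dz":-84,"yaw":0.12},{"hand":0.2,"dx":-56,"dy":95,"dz":-112,"yaw":0.16},{"hand":0.2,"dx":-70,"dy":120,"dz":-140,"yaw":0.2},{"hand":0.2,"dx":-84,"dy":145,"dz":-168,"yaw":0.24},{"hand":0.2,"dx":-98,"dy":170,"dz":-196,"yaw":0.28},{"hand":0.2,"dx":-112,"dy":195,"dz":-224,"yaw":0.32},{"hand":0.2,"dx":-126,"dy":220,"dz":-252,"yaw":0.36},{"hand":0.2,"dx":-131,"dy":228,"dz":-265,"yaw":0.38},{"hand":0.2,"dx":-131,"dy":228,"dz":-265,"yaw":0.38},{"hand":0.2,"dx":-131,"dy":228,"dz":-265,"yaw":0.38}]'
python3 -m crank '[{"hand":0.2,"dx":0,"dy":0,"dz":0,"yaw":0.0}]'
python3 - <<'E'
from h import *
p,R,o=tool();print(o['clock'],p,o['tool_rot'],o['qpos'].round(3),o['moment'],o['grip_width'])
shot('wrist','w7')
f=cv2.imread('pics/w7.png');cv2.imwrite('pics/w7c.png',cv2.resize(f[60:260,170:370],None,fx=3,fy=3,interpolation=cv2.INTER_CUBIC))
E
```

```text
clock: 8.53
position: [0.5589, -0.2246, 0.2211]
tool_rot: [-1.57, 0.001, -0.38]
force: [0.7, 0.2, -0.9]
grip_width: 0.0689
clock: 8.62
position: [0.56, -0.2234, 0.222]
tool_rot: [-1.57, -0.001, -0.378]
force: [-1.0, -0.2, -0.3]
grip_width: 0.0683
8.6167 [ 0.55999392 -0.22343425  0.22196488] [-1.56998046e+00 -7.93164018e-04 -3.77818415e-01] [ 0.633  0.536 -0.511  1.653  0.295  1.029 -0.349] [ 0.00143259  0.04478277 -0.0019197 ] 0.06828905271636387
```

View pics/w7c.png

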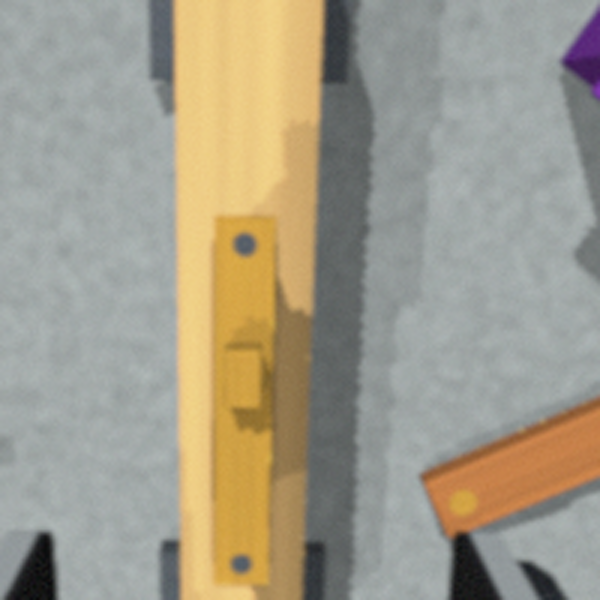

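```bash
python3 - <<'E'
from h import *
W=cam('w7')
g=lambda x,y:((x+.5)/3-.5+170,(y+.5)/3-.5+60)
a=W.plane(*g(246.5,216),.109);b=W.plane(*g(241,583.5),.109)
c=(a+b)/2;v=a-b;h=np.arctan2(v[1],v[0]);print(a,b,c,np.linalg.norm(v),np.degrees(h))
l=W.plane(*g(214,400),.109);r=W.plane(*g(273,400),.109);print(np.linalg.norm(l-r))
print(tool()[0],delta([c[0],c[1],.078],h-np.pi/2))
E
```

```text
[ 0.57679831 -0.17674337  0.109     ] [ 0.53067045 -0.28712197  0.109     ] [ 0.55373438 -0.23193267  0.109     ] 0.1196294878448544 67.31966807995163
0.018157984401987466
[ 0.56016066 -0.22338414  0.22213928] (array([ -3. , 144.1, -10.4]), np.float64(0.018232841841124836))
```

```bash
python3 -m crank '[{"hand":0.3,"dx":-3,"dy":25,"dz":-10.4,"yaw":0.018},{"hand":0.3,"dx":-3,"dy":60,"dz":-10.4,"yaw":0.018},{"hand":0.4,"dx":-3,"dy":95,"dz":-10.4,"yaw":0.018},{"hand":0.4,"dx":-3,"dy":125,"dz":-10.4,"yaw":0.018},{"hand":0.4,"dx":-3,"dy":142,"dz":-10.4,"yaw":0.018},{"hand":0.4,"dx":-3,"dy":142,"dz":-10.4,"yaw":0.018},{"hand":0.4,"dx":-3,"dy":142,"dz":-10.4,"yaw":0.018}]' 60
python3 - <<'E'
from h import *
p,R,o=tool();print(o['clock'],p,o['tool_rot'],o['force'])
shot('wrist','w8')
E
```

```text
clock: 9.25
position: [0.5532, -0.2323, 0.0797]
tool_rot: [-1.57, 0.0, -0.396]
force: [1.1, -0.6, 0.7]
grip_width: 0.0509
9.25 [ 0.55324499 -0.2323097   0.07969043] [-1.57026673e+00  3.42381240e-04 -3.96295133e-01] [ 1.09394537 -0.63961444  0.67071392]
```

View pics/w8.png

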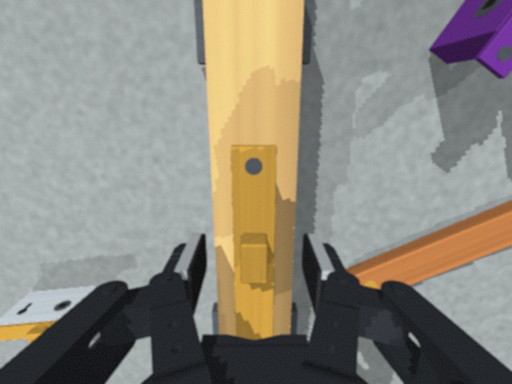

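The fingers straddle the lock evenly, with the strip at columns 232–276 and the pads at 205 and 303. I'll close and lift.

```bash
python3 -m crank '[{"hand":0.95,"dx":0,"dy":0,"dz":0,"yaw":0},{"hand":0.95,"dx":0,"dy":0,"dz":0,"yaw":0},{"hand":0.95,"dx":0,"dy":0,"dz":0,"yaw":0},{"hand":0.95,"dx":0,"dy":0,"dz":0,"yaw":0},{"hand":0.95,"dx":0,"dy":0,"dz":0,"yaw":0},{"hand":0.95,"dx":0,"dy":-3,"dz":0,"yaw":0},{"hand":0.95,"dx":0,"dy":-8,"dz":0,"yaw":0}]' 70
python3 -c "
from h import *
o=bot.observe();print(o['force'],o['moment'],o['grip_width'])"
```

```text
clock: 9.88
position: [0.5523, -0.2334, 0.0874]
tool_rot: [-1.571, 0.001, -0.398]
force: [0.2, 0.5, -5.4]
grip_width: 0.0166
[ 0.19759658  0.50112076 -5.37687437] [ 0.02230309  0.03025094 -0.0045641 ] 0.0165863162765108
```

```bash
python3 -m crank '[{"hand":0.95,"dx":0,"dy":-20,"dz":0,"yaw":0},{"hand":0.95,"dx":0,"dy":-40,"dz":0,"yaw":0},{"hand":0.95,"dx":0,"dy":-70,"dz":0,"yaw":0},{"hand":0.95,"dx":0,"dy":-105,"dz":0,"yaw":0},{"hand":0.95,"dx":0,"dy":-140,"dz":0,"yaw":0},{"hand":0.95,"dx":0,"dy":-150,"dz":0,"yaw":0},{"hand":0.95,"dx":0,"dy":-150,"dz":0,"yaw":0}]'
python3 - <<'E'
from h import *
shot('side','s1');shot('scene','sc1')
p,R,o=tool();print(o['clock'],p,o['force'],o['moment'],o['grip_width'])
print(delta([.55,.1,.5],np.radians(-3.6)))
import cv2
f=cv2.imread('pics/s1.png');cv2.imwrite('pics/s1c.png',cv2.resize(f[120:300,170:370],None,fx=3,fy=3,interpolation=cv2.INTER_CUBIC))
E
```

```text
clock: 10.47
position: [0.5537, -0.2338, 0.2403]
tool_rot: [-1.571, -0.005, -0.398]
force: [0.3, 1.0, -5.2]
grip_width: 0.017
10.5667 [ 0.55201911 -0.23355607  0.23635763] [ 0.91756428 -0.61407853 -5.55229549] [-0.01639257  0.0602157   0.02545746] 0.017000635272243162
(array([-131.5, -263.6,  306.6]), np.float64(-0.33538950187129))
```

View pics/s1c.png

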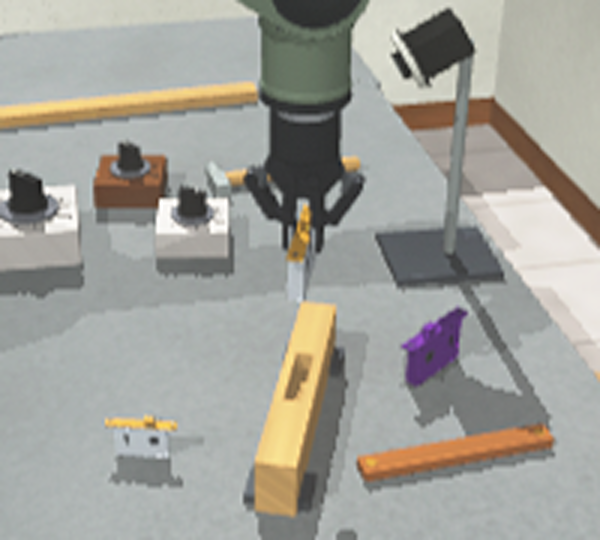

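The lock is out, vertical and held at (300,250) in the crop; the pocket is empty. The rows have no tilt axis, so the lean has to come from the arm's own reach limits. I'll carry the lock towards the focus area and up, and watch how the orientation behaves near the limit.

```bash
python3 -m crank '[{"hand":0.95,"dx":-12,"dy":-22,"dz":26,"yaw":-0.03},{"hand":0.95,"dx":-24,"dy":-44,"dz":52,"yaw":-0.06},{"hand":0.95,"dx":-36,"dy":-66,"dz":78,"yaw":-0.09},{"hand":0.95,"dx":-48,"dy":-88,"dz":104,"yaw":-0.12},{"hand":0.95,"dx":-60,"dy":-110,"dz":130,"yaw":-0.15},{"hand":0.95,"dx":-72,"dy":-132,"dz":156,"yaw":-0.18},{"hand":0.95,"dx":-84,"dy":-154,"dz":182,"yaw":-0.21},{"hand":0.95,"dx":-96,"dy":-176,"dz":208,"yaw":-0.24},{"hand":0.95,"dx":-108,"dy":-198,"dz":234,"yaw":-0.27},{"hand":0.95,"dx":-120,"dy":-220,"dz":260,"yaw":-0.3},{"hand":0.95,"dx":-130,"dy":-240,"dz":285,"yaw":-0.335},{"hand":0.95,"dx":-131,"dy":-263,"dz":306,"yaw":-0.335}]'
python3 -m crank '[{"hand":0.95,"dx":0,"dy":-36,"dz":0,"yaw":0},{"hand":0.95,"dx":0,"dy":-72,"dz":0,"yaw":0},{"hand":0.95,"dx":0,"dy":-108,"dz":0,"yaw":0},{"hand":0.95,"dx":0,"dy":-144,"dz":0,"yaw":0}]'
python3 -c "
from h import *
o=bot.observe();print(o['clock'],o['qpos'].round(3))"
```

```text
clock: 11.57
position: [0.5494, 0.1016, 0.4994]
tool_rot: [-1.571, 0.003, -0.059]
force: [0.9, -0.1, -5.3]
grip_width: 0.0164
clock: 11.9
position: [0.5522, 0.1006, 0.6161]
tool_rot: [-1.571, 0.007, -0.062]
force: [-0.0, 0.9, -6.8]
grip_width: 0.017
11.9 [ 0.073  0.338 -0.594  0.965  0.193  1.893 -0.495]
```

```bash
python3 -m crank '[{"hand":0.95,"dx":0,"dy":-30,"dz":0,"yaw":0},{"hand":0.95,"dx":0,"dy":-60,"dz":0,"yaw":0},{"hand":0.95,"dx":0,"dy":-90,"dz":0,"yaw":0},{"hand":0.95,"dx":0,"dy":-120,"dz":0,"yaw":0}]'
python3 -c "
from h import *
o=bot.observe();print(o['clock'],o['qpos'].round(3))"
```

```text
clock: 12.23
position: [0.5568, 0.0965, 0.6202]
tool_rot: [-1.582, 0.034, -0.07]
force: [0.9, -0.0, -6.4]
grip_width: 0.0168
12.2333 [-0.263  0.332 -0.022  0.932  0.006  1.914 -0.352]
```

```bash
python3 -m crank '[{"hand":0.95,"dx":0,"dy":0,"dz":0,"yaw":0}]'; python3 -m crank '[{"hand":0.95,"dx":0,"dy":30,"dz":0,"yaw":0},{"hand":0.95,"dx":0,"dy":60,"dz":0,"yaw":0},{"hand":0.95,"dx":0,"dy":60,"dz":0,"yaw":0}]'
python3 -c "
from h import *
o=bot.observe();print(o['clock'],o['qpos'].round(3),o['position'],o['tool_rot'])"
```

```text
clock: 12.32
position: [0.5568, 0.0957, 0.6215]
tool_rot: [-1.583, 0.032, -0.072]
force: [-0.5, 0.6, -5.9]
grip_width: 0.017
clock: 12.57
position: [0.5527, 0.0963, 0.556]
tool_rot: [-1.584, 0.04, -0.068]
force: [-0.7, -1.1, -7.2]
grip_width: 0.0167
12.5667 [-0.249  0.298 -0.043  1.137  0.011  1.75  -0.356] [0.55270346 0.09631244 0.55602888] [-1.58399838  0.04034514 -0.06816404]
```

The tilt gathered at the limit persists after coming back down. So an outward lean (tool pitch −0.52) can be built up by pushing outward at the reach limit, with the tool's x axis radial. First I'll move to azimuth −3.6° and then outward.

```bash
python3 -m crank '[{"hand":0.95,"dx":20,"dy":0,"dz":-33,"yaw":0},{"hand":0.95,"dx":40,"dy":0,"dz":-66,"yaw":0},{"hand":0.95,"dx":60,"dy":0,"dz":-99,"yaw":0},{"hand":0.95,"dx":90,"dy":0,"dz":-125,"yaw":0},{"hand":0.95,"dx":125,"dy":0,"dz":-130,"yaw":0},{"hand":0.95,"dx":160,"dy":0,"dz":-131,"yaw":0}]'
python3 -c "
from h import *
o=bot.observe();print(o['clock'],o['qpos'].round(3))"
python3 -m crank '[{"hand":0.95,"dx":35,"dy":0,"dz":0,"yaw":0},{"hand":0.95,"dx":70,"dy":0,"dz":0,"yaw":0},{"hand":0.95,"dx":105,"dy":0,"dz":0,"yaw":0},{"hand":0.95,"dx":140,"dy":0,"dz":0,"yaw":0}]'
python3 -c "
from h import *
o=bot.observe();print(o['clock'],o['qpos'].round(3))"
```

```text
clock: 13.07
position: [0.7005, -0.0483, 0.5586]
tool_rot: [-1.577, 0.03, -0.072]
force: [1.3, -4.5, -6.5]
grip_width: 0.0167
13.0667 [-0.072  0.634  0.165  0.614 -0.098  1.929 -0.043]
clock: 13.4
position: [0.7799, -0.0523, 0.5125]
tool_rot: [-1.578, -0.01, -0.071]
force: [-0.1, -0.0, -5.1]
grip_width: 0.0172
13.4 [-0.079  0.83   0.35   0.386 -0.268  1.934 -0.008]
```

```bash
python3 -m crank '[{"hand":0.95,"dx":35,"dy":-20,"dz":0,"yaw":0},{"hand":0.95,"dx":70,"dy":-40,"dz":0,"yaw":0},{"hand":0.95,"dx":105,"dy":-60,"dz":0,"yaw":0},{"hand":0.95,"dx":140,"dy":-80,"dz":0,"yaw":0}]'
python3 -c "
from h import *
o=bot.observe();print(o['clock'],o['qpos'].round(3),o['qd'].round(2))"
```

```text
clock: 13.73
position: [0.8048, -0.0546, 0.5099]
tool_rot: [-1.578, -0.053, -0.071]
force: [0.3, 0.0, -5.9]
grip_width: 0.017
13.7333 [-0.068  0.886  0.418  0.29  -0.343  1.933 -0.009] [ 0.01  0.08  0.08 -0.08 -0.09 -0.    0.  ]
```

```bash
python3 -m crank '[{"hand":0.95,"dx":300,"dy":-100,"dz":0,"yaw":0},{"hand":0.95,"dx":300,"dy":-100,"dz":0,"yaw":0},{"hand":0.95,"dx":300,"dy":-100,"dz":0,"yaw":0},{"hand":0.95,"dx":300,"dy":-100,"dz":0,"yaw":0},{"hand":0.95,"dx":300,"dy":-100,"dz":0,"yaw":0},{"hand":0.95,"dx":300,"dy":-100,"dz":0,"yaw":0}]'
python3 -c "
from h import *
o=bot.observe();print(o['clock'],o['qpos'].round(3),o['qd'].round(2))"
```

```text
clock: 14.23
position: [0.84, -0.0572, 0.4836]
tool_rot: [-1.578, -0.086, -0.071]
force: [-0.0, 0.3, -4.7]
grip_width: 0.0169
14.2333 [-0.058  1.006  0.857  0.169 -0.782  1.934  0.015] [-0.02  0.09  0.77 -0.   -0.72 -0.    0.08]
```

```bash
python3 -m crank '[{"hand":0.95,"dx":150,"dy":-300,"dz":0,"yaw":0},{"hand":0.95,"dx":150,"dy":-300,"dz":0,"yaw":0},{"hand":0.95,"dx":150,"dy":-300,"dz":0,"yaw":0},{"hand":0.95,"dx":150,"dy":-300,"dz":0,"yaw":0},{"hand":0.95,"dx":150,"dy":-300,"dz":0,"yaw":0},{"hand":0.95,"dx":150,"dy":-300,"dz":0,"yaw":0}]'
python3 -c "
from h import *
o=bot.observe();print(o['clock'],o['qpos'].round(3),o['qd'].round(2))"
```

```text
clock: 14.73
position: [0.8236, -0.0559, 0.5428]
tool_rot: [-1.576, -0.15, -0.07]
force: [0.3, -0.1, -5.6]
grip_width: 0.0168
14.7333 [-0.048  0.906  0.48   0.169 -0.42   1.933 -0.024] [-0.   -0.02  0.    0.01  0.02 -0.   -0.  ]
```

```bash
for i in 1; do python3 -m crank '[{"hand":0.95,"dx":150,"dy":-300,"dz":0,"yaw":0},{"hand":0.95,"dx":150,"dy":-300,"dz":0,"yaw":0},{"hand":0.95,"dx":150,"dy":-300,"dz":0,"yaw":0},{"hand":0.95,"dx":150,"dy":-300,"dz":0,"yaw":0}]'; python3 -m crank '[{"hand":0.95,"dx":250,"dy":-250,"dz":0,"yaw":0},{"hand":0.95,"dx":250,"dy":-250,"dz":0,"yaw":0},{"hand":0.95,"dx":250,"dy":-250,"dz":0,"yaw":0},{"hand":0.95,"dx":250,"dy":-250,"dz":0,"yaw":0}]';done
python3 -c "
from h import *
o=bot.observe();print(o['clock'],o['qpos'].round(3),o['qd'].round(2))"
```

```text
clock: 15.07
position: [0.8093, -0.0547, 0.5914]
tool_rot: [-1.576, -0.21, -0.069]
force: [0.9, 0.8, -5.2]
grip_width: 0.0167
clock: 15.4
position: [0.7999, -0.0565, 0.6191]
tool_rot: [-1.581, -0.246, -0.072]
force: [-0.4, -1.3, -5.2]
grip_width: 0.017
15.4 [-0.063  0.821  0.612  0.169 -0.523  1.933 -0.011] [ 0.07 -0.24 -1.88  0.    1.76  0.   -0.2 ]
```

```bash
python3 -m crank '[{"hand":0.95,"dx":120,"dy":-300,"dz":0,"yaw":0},{"hand":0.95,"dx":120,"dy":-300,"dz":0,"yaw":0},{"hand":0.95,"dx":120,"dy":-300,"dz":0,"yaw":0},{"hand":0.95,"dx":120,"dy":-300,"dz":0,"yaw":0}]'; python3 -m crank '[{"hand":0.95,"dx":120,"dy":-300,"dz":0,"yaw":0},{"hand":0.95,"dx":120,"dy":-300,"dz":0,"yaw":0},{"hand":0.95,"dx":120,"dy":-300,"dz":0,"yaw":0},{"hand":0.95,"dx":120,"dy":-300,"dz":0,"yaw":0}]'
python3 -c "
from h import *
o=bot.observe();print(o['clock'],o['qpos'].round(3),o['qd'].round(2))"
```

```text
clock: 15.73
position: [0.7784, -0.053, 0.6711]
tool_rot: [-1.574, -0.311, -0.068]
force: [0.3, 0.6, -5.6]
grip_width: 0.0167
clock: 16.07
position: [0.7551, -0.0519, 0.7191]
tool_rot: [-1.574, -0.374, -0.069]
force: [-1.0, -0.3, -5.9]
grip_width: 0.0166
16.0667 [-0.072  0.684  0.504  0.169 -0.409  1.933 -0.024] [-0.01 -0.06  0.01  0.01 -0.01 -0.    0.  ]
```

```bash
python3 -m crank '[{"hand":0.95,"dx":80,"dy":-300,"dz":0,"yaw":0},{"hand":0.95,"dx":80,"dy":-300,"dz":0,"yaw":0},{"hand":0.95,"dx":80,"dy":-300,"dz":0,"yaw":0},{"hand":0.95,"dx":80,"dy":-300,"dz":0,"yaw":0}]'; python3 -m crank '[{"hand":0.95,"dx":80,"dy":-300,"dz":0,"yaw":0},{"hand":0.95,"dx":80,"dy":-300,"dz":0,"yaw":0},{"hand":0.95,"dx":80,"dy":-300,"dz":0,"yaw":0},{"hand":0.95,"dx":80,"dy":-300,"dz":0,"yaw":0}]'
python3 -c "
from h import *
o=bot.observe();print(o['clock'],o['qpos'].round(3),o['qd'].round(2))"
```

```text
clock: 16.4
position: [0.7256, -0.05, 0.7712]
tool_rot: [-1.572, -0.444, -0.068]
force: [1.1, -0.3, -4.3]
grip_width: 0.017
clock: 16.73
position: [0.6928, -0.0482, 0.8206]
tool_rot: [-1.57, -0.514, -0.068]
force: [0.5, -0.1, -5.6]
grip_width: 0.0168
16.7333 [-0.101  0.547  0.563  0.168 -0.434  1.933 -0.02 ] [-0.06 -0.04  0.49  0.01 -0.44 -0.    0.05]
```

```bash
python3 -m crank '[{"hand":0.95,"dx":10,"dy":-40,"dz":0,"yaw":0}]';  python3 -m crank '[{"hand":0.95,"dx":0,"dy":0,"dz":0,"yaw":0},{"hand":0.95,"dx":0,"dy":0,"dz":0,"yaw":0}]'
python3 - <<'E'
from h import *
p,R,o=tool();print(o['clock'],o['tool_rot'],R.round(4))
x=Ro.from_euler('xyz',[-np.pi/2,-np.pi/6,np.radians(-3.6)]).as_matrix()
L=np.array([.767,.110,.31]);F=L-.22*x[:,0];print('focus',F)
T=F-.0027*x[:,1];print('TCP',T,'delta',(R.T@(T-p)*1000).round(1), 'rot err deg',np.degrees(Ro.from_matrix(R.T@x).as_rotvec()))
E
```

```text
clock: 16.82
position: [0.6809, -0.0474, 0.8359]
tool_rot: [-1.569, -0.535, -0.068]
force: [1.7, -0.2, -6.0]
grip_width: 0.0169
clock: 16.98
position: [0.6779, -0.0475, 0.8406]
tool_rot: [-1.57, -0.543, -0.068]
force: [0.4, -0.6, -6.3]
grip_width: 0.0166
16.9833 [-1.56988887 -0.54299854 -0.06799528] [[ 8.542e-01  5.156e-01  6.750e-02]
 [-5.820e-02 -3.420e-02  9.977e-01]
 [ 5.167e-01 -8.562e-01  8.000e-04]]
focus [0.57685037 0.1219632  0.2       ]
TCP [0.57550303 0.12204797 0.20233827] delta [-427.1  487.8  161.8] rot err deg [ 0.09841001 -0.25426015  1.11163767]
```

The tool pitch is now −0.543 against the −0.524 wanted, about 1° over. I'll descend to a point short of the focus and check the actual lean there.

```bash
python3 -m crank '[{"hand":0.95,"dx":-20,"dy":23,"dz":8,"yaw":0},{"hand":0.95,"dx":-42,"dy":48,"dz":16,"yaw":0},{"hand":0.95,"dx":-65,"dy":74,"dz":25,"yaw":0},{"hand":0.95,"dx":-88,"dy":100,"dz":33,"yaw":0},{"hand":0.95,"dx":-111,"dy":127,"dz":42,"yaw":0},{"hand":0.95,"dx":-134,"dy":153,"dz":51,"yaw":0},{"hand":0.95,"dx":-157,"dy":179,"dz":59,"yaw":0},{"hand":0.95,"dx":-180,"dy":205,"dz":68,"yaw":0},{"hand":0.95,"dx":-203,"dy":232,"dz":77,"yaw":0},{"hand":0.95,"dx":-226,"dy":258,"dz":85,"yaw":0},{"hand":0.95,"dx":-249,"dy":284,"dz":94,"yaw":0},{"hand":0.95,"dx":-270,"dy":309,"dz":102,"yaw":0}]'
cat > t.py <<'E'
from h import *
p,R,o=tool();print(o['clock'],o['tool_rot'],o['qpos'].round(3),o['grip_width'])
x=Ro.from_euler('xyz',[-np.pi/2,-np.pi/6,np.radians(-3.6)]).as_matrix()
L=np.array([.767,.110,.31]);F=L-.22*x[:,0]
T=F-.0027*x[:,1];print('TCP',p,'delta',(R.T@(T-p)*1000).round(1), 'rot err deg',np.degrees(Ro.from_matrix(R.T@x).as_rotvec()).round(2))
E
python3 t.py
```

```text
clock: 17.98
position: [0.6207, 0.0468, 0.4841]
tool_rot: [-1.57, -0.54, -0.067]
force: [1.3, 0.6, -4.8]
grip_width: 0.0168
17.9833 [-1.56969871 -0.54002474 -0.06745612] [-0.818  0.07   0.61   1.717  0.14   0.851 -0.352] 0.016756150708185754
TCP [0.62071331 0.04675268 0.48407953] delta [-187.9  215.9   71.8] rot err deg [ 0.07 -0.23  0.94]
```

```bash
python3 -m crank '[{"hand":0.95,"dx":-22,"dy":25,"dz":8,"yaw":0},{"hand":0.95,"dx":-44,"dy":50,"dz":16,"yaw":0},{"hand":0.95,"dx":-66,"dy":75,"dz":25,"yaw":0},{"hand":0.95,"dx":-88,"dy":100,"dz":33,"yaw":0},{"hand":0.95,"dx":-110,"dy":125,"dz":42,"yaw":0},{"hand":0.95,"dx":-130,"dy":150,"dz":50,"yaw":0},{"hand":0.95,"dx":-150,"dy":173,"dz":58,"yaw":0},{"hand":0.95,"dx":-170,"dy":195,"dz":65,"yaw":-0.004},{"hand":0.95,"dx":-184,"dy":212,"dz":70,"yaw":-0.004},{"hand":0.95,"dx":-188,"dy":216,"dz":72,"yaw":-0.004},{"hand":0.95,"dx":-188,"dy":216,"dz":72,"yaw":-0.004},{"hand":0.95,"dx":-188,"dy":216,"dz":72,"yaw":-0.004}]'
python3 t.py
python3 - <<'E'
from h import *
shot('side','s2');shot('scene','sc2');shot('wrist','w9')
a=cv2.imread('pics/s2.png')[90:280,170:370];b=cv2.imread('pics/sc2.png')[80:270,200:400]
cv2.imwrite('pics/fin.png',np.hstack([cv2.resize(x,None,fx=2,fy=2,interpolation=cv2.INTER_CUBIC) for x in (a,b)]))
E
```

```text
clock: 18.98
position: [0.5765, 0.1212, 0.2033]
tool_rot: [-1.574, -0.539, -0.063]
force: [0.2, 0.0, -4.8]
grip_width: 0.0168
18.9833 [-1.57401909 -0.53921679 -0.06250053] [-0.838  0.371  0.483  2.183  0.488  0.164 -0.952] 0.016764148950117033
TCP [0.57651836 0.1212375  0.20330153] delta [-1.4  0.3  0.7] rot err deg [0.18 0.01 0.89]
```

View pics/fin.png

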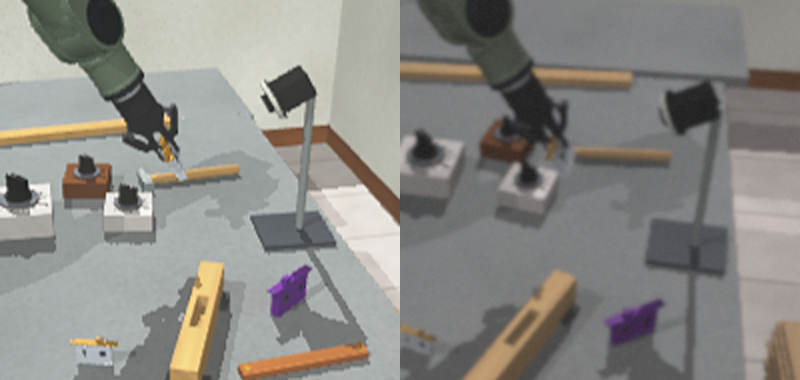

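View pics/w9.png

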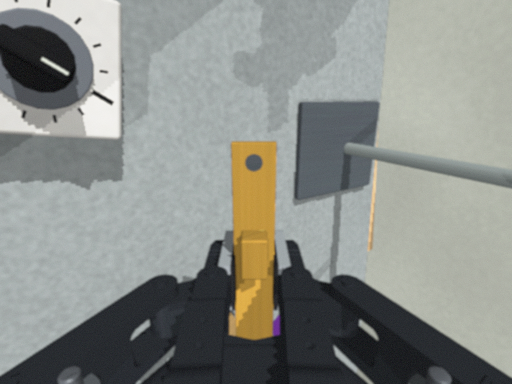

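The lock is at the focus, strip up and leaning back, and the dimmer is visible at the upper left of the wrist view. I'll check the lock's seat in the hand, the dimmer heading and whether the other objects have moved.

```bash
python3 - <<'E'
from h import *
W=cam('w9');p,R,o=tool()
for off in (.0327,.0347,.0367):
  print(off,[W.proj(p+R@np.array([x/1000,-(.064-off),z/1000])).round(1) for x in(-9,9) for z in (60,-60)])
h=lambda d:np.arctan2(d[1],d[0])
f=cv2.imread('pics/w9.png');cv2.imwrite('pics/w9c.png',cv2.resize(f[0:140,0:130],None,fx=4,fy=4,interpolation=cv2.INTER_CUBIC))
cv2.imwrite('pics/w9d.png',cv2.resize(f[130:345,200:310],None,fx=3,fy=2.7,interpolation=cv2.INTER_CUBIC))
for n,m in(('scene0','sc2'),('side0','s2')):
  a=cv2.imread(f'pics/{n}.png').astype(int);b=cv2.imread(f'pics/{m}.png').astype(int)
  hs=[]
  for im in(a,b):
    hsv=cv2.cvtColor(im.astype(np.uint8),cv2.COLOR_BGR2HSV)
    k=cv2.inRange(hsv,(4,120,90),(14,255,255)); k[:200]=0;k[320:]=0   # rule
    hs.append(cv2.moments(k,True)); 
  print(n,[ (round(q['m10']/q['m00'],1),round(q['m01']/q['m00'],1),q['m00']) for q in hs])
E
```

```text
0.0327 [array([229.8, 146.6]), array([235.9, 382.8]), array([276.9, 146.6]), array([271.5, 382.7])]
0.0347 [array([230.3, 145.8]), array([236.2, 379.1]), array([276.6, 145.8]), array([271.2, 379.1])]
0.0367 [array([230.6, 145. ]), array([236.4, 375.6]), array([276.2, 144.9]), array([271. , 375.6])]
scene0 [(305.6, 281.9, 423.0), (305.1, 281.9, 424.0)]
side0 [(350.9, 250.0, 826.0), (350.8, 250.4, 802.0)]
```

View pics/w9c.png

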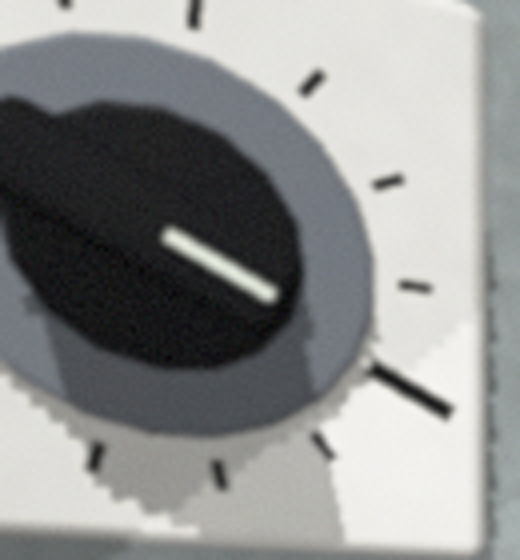

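View pics/w9d.png

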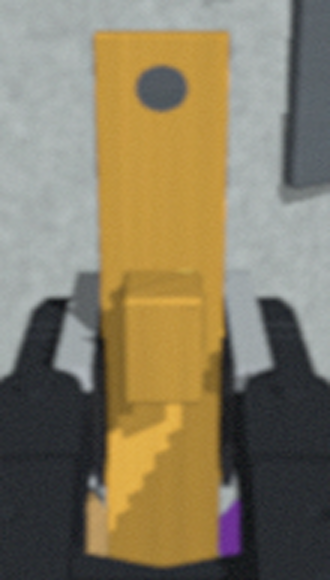

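Next I'll compare the strip's outline in the hand now (w9) with the known-level one in the pocket (w8).

```bash
python3 - <<'E'
from h import *
for n in('w8','w9'):
    f=cv2.imread(f'pics/{n}.png');g=cv2.cvtColor(f,cv2.COLOR_BGR2HSV)
    print(n)
    lab=f.astype(float)
    # sub-pixel edges by gradient of saturation along rows
    for r in (150,160,175,190,205,220):
        s=cv2.GaussianBlur(f.astype(np.float32),(0,0),1)[r,:,:]
        d=np.abs(np.gradient(s,axis=0)).sum(1)
        def pk(a,b):
            k=a+np.argmax(d[a:b]);y0,y1,y2=d[k-1],d[k],d[k+1];return k+.5*(y0-y2)/(y0-2*y1+y2)
        l,rr=pk(225,245),pk(265,285);print(r,round(l,2),round(rr,2),round(rr-l,2))
    s=cv2.GaussianBlur(f.astype(np.float32),(0,0),1)[:,246:262].mean(1);d=np.abs(np.gradient(s,axis=0)).sum(1)
    k=135+np.argmax(d[135:155]);y0,y1,y2=d[k-1],d[k],d[k+1];print('end row',k+.5*(y0-y2)/(y0-2*y1+y2))
    m=cv2.inRange(g,(90,30,40),(130,160,160));m[:150]=0;m[178:]=0;m[:,:240]=0;m[:,268:]=0
    q=cv2.moments(m,True);print('screw',q['m10']/max(q['m00'],1),q['m01']/max(q['m00'],1),q['m00'])
E
```

```text
w8
150 230.38 276.93 46.55
160 230.17 275.99 45.82
175 231.36 276.05 44.69
190 231.51 278.45 46.94
205 231.57 274.54 42.98
220 232.29 274.28 41.99
end row 143.9827617071569
screw 253.24590163934425 165.88524590163934 122.0
w9
150 230.92 276.07 45.15
160 231.24 275.74 44.5
175 231.44 275.44 44.0
190 231.88 275.04 43.16
205 232.36 274.73 42.37
220 232.66 274.5 41.84
end row 141.00092403253075
screw 253.44166666666666 162.29166666666666 120.0
```

```bash
python3 - <<'E'
from h import *
i=json.load(open('w9.json'));f,cx,cy=i['fx'],i['cx'],i['cy']
W=cam('w9');p,R,o=tool();Rc=W.R@R; tc=R.T@(W.c-p)
D={'w8':[(150,46.55),(160,45.82),(175,44.69),(205,42.98),(220,41.99)],'w9':[(150,45.15),(160,44.5),(175,44.0),(190,43.16),(205,42.37),(220,41.84)]}
for n,l in D.items():
    P=[]
    for r,w in l:
        Z=f*.018/w; P.append(Rc.T@np.array([0,(r-cy)/f*Z,Z])+tc)
    P=np.array(P); k=np.polyfit(P[:,2],-P[:,1],1);print(n,np.degrees(np.arctan(k[0])),k[1]*1000,(P*1000).round(1).tolist())
# two-feature: solve (pitch th about tool x at grasp (y=-.019,z=0)), shift along tool y (s) from rows of end/screw and width
E
```

```text
w8 5.391560120004864 24.630815426745063 [[0.2, -30.4, 58.5], [0.2, -29.8, 54.5], [0.2, -28.8, 48.1], [0.2, -28.0, 34.9], [0.2, -27.3, 27.8]]
w9 0.12354869875461083 26.613141582657363 [[0.2, -26.9, 57.9], [0.2, -26.4, 53.8], [0.2, -27.0, 47.6], [0.2, -26.6, 41.1], [0.2, -26.4, 34.3], [0.2, -26.9, 27.6]]
```

```bash
python3 - <<'E'
from h import *
W=cam('w9');g=lambda x,y:((x+.5)/4-.5,(y+.5)/4-.5)
h=lambda d:np.arctan2(d[1],d[0])
a,b=[W.plane(*g(*q),.089) for q in((165,237),(275,295))];c,d=[W.plane(*g(*q),.045) for q in((374,369),(450,412))]
print('ptr',h(b-a),'mark',h(d-c),'line',h((c+d)/2-(a+b)/2))
E
python3 -m crank '[{"hand":0.95,"dx":-0.7,"dy":-1,"dz":-0.5,"yaw":0},{"hand":0.95,"dx":-1.4,"dy":-1.7,"dz":-1,"yaw":0},{"hand":0.95,"dx":-1.4,"dy":-1.7,"dz":-1,"yaw":0},{"hand":0.95,"dx":-1.4,"dy":-1.7,"dz":-1,"yaw":0},{"hand":0.95,"dx":-1.4,"dy":-1.7,"dz":-1,"yaw":0},{"hand":0.95,"dx":-1.4,"dy":-1.7,"dz":-1,"yaw":0},{"hand":0.95,"dx":-1.4,"dy":-1.7,"dz":-1,"yaw":0},{"hand":0.95,"dx":-1.4,"dy":-1.7,"dz":-1,"yaw":0}]'
python3 t.py;python3 -c "
from h import *
o=bot.observe();print(o['qd'].round(3))"
```

```text
ptr -0.6018190292622962 mark -0.6466042768181071 line -0.6567870312608215
clock: 19.8
position: [0.5749, 0.1204, 0.2052]
tool_rot: [-1.573, -0.541, -0.063]
force: [0.0, -0.3, -5.7]
grip_width: 0.017
19.8 [-1.5728411  -0.5408746  -0.06341273] [-0.843  0.364  0.489  2.188  0.49   0.164 -0.953] 0.016973738279137972
TCP [0.5748761  0.12035867 0.20524807] delta [-1.1  2.8  1.7] rot err deg [ 0.13 -0.03  0.99]
[ 0.     0.    -0.     0.001  0.001  0.003  0.   ]
```

```bash
python3 -c "
from h import *
print(bot.job_done()); o=bot.observe();print(o['clock'],o['position'],o['grip_width'])"
```

```text
the job is handed in; nothing more can be done
None
the job is handed in; nothing more can be done
```

The dimmer is at its long mark and the lock is held still at the measured focus, leaning back. I handed the job in at about 20 s of the 48 s; no verdict was reported.

- **Dimmer:** I gripped the knob, turned it and let go. From straight above, the pointer lined up with the long mark. In a later oblique view, the pointer line read −0.60 rad and the mark −0.65. I trusted the overhead view.
- **Lean:** The moves offer no tilt. I got the lean by pushing the arm outward and up against its reach limits, where the tilt builds up and stays.
- **Lock pose:** By the arm's readings the lean is about 1° more than the 30° wanted, which I did not correct. The other tool axes are within about 0.2°. The strip measured level, though that measurement is only good to about 1.5°.
- **Lock position:** The final pose allows for the lock sitting about 2–3 mm lower and 1–2 mm sideways in the hand than first assumed. By that estimate its centre is within about 2 mm of the focus. I measured the focus from the camera images, so it may be a few millimetres off itself.
- **Joint limits:** The sixth joint read 1.933–1.934 during the tilt, against a stated limit of 1.93, and ended at 0.164, close to its lower limit of 0.16. Whether the upper reading counts as passing the range is unknown.
- **Left alone:** The rule measured unmoved and the hammer looked unmoved in the last pictures. I did not check the jar again, but the arm did not work near it.

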